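Roll the staining tube onto the rocker's centre line

TASK

The amber glass tube lying on the rocker's black mat has to lie along the orange centre line before the rocker can be started. Using the fingertips only, gently roll it sideways over the mat until it rests along the line, with the line running under the middle of the tube from end to end, then take the hand away. Roll it rather than skid it, do not lift it off the mat, and leave the dish and everything else on the bench where they are.

Things in the scene. Friction and masses are not known exactly. Their poses are not given: they have to be found in the camera images.
- tube: amber glass tube, white screw cap flush at its +x end, white label strip up at the start; rigid cylinder 38 mm in diameter, 130 mm long, 0.08-0.17 kg, lying on the mat. Origin on its axis at half length (19 mm above the mat); x = its axis, y and z turn as it rolls. Top pressed lightly and drawn sideways, it rolls, its middle going half as far as the fingertip; let go, it stops within 2 mm.
- line_mid (a point): middle of the orange tape line on the rocker's level black mat (mat top 116 mm above the bench). x along the line, y across it, z up. The line is 8 mm wide and 300 mm long, and folds over the lip at both ends. The tube starts 65-105 mm to one side (+y or -y), parallel to it within 0.1 rad; the dish is on the other side.
- rocker: platform rocker, off, fixed, tray does not tilt: white housing 250 x 290 mm with sloped control panel towards the robot, under an aluminium tray that holds the dimpled rubber mat, 300 mm along the line by 360 mm across, in a lip 9 mm higher than the mat. Origin: on the bench straight below point line_mid, same axes.
- dish: a square staining dish with a blue lid, 70 x 70 x 24 mm, standing on the rocker's mat beside the tube. Origin: centre of its underside. Not to be disturbed.
- wash_bottle: a clear plastic bottle with an orange cap, 72 mm across, 170 mm tall, on the bench to the right of the rocker. Origin: centre of its underside.
- buffer_bottle: a glass bottle with a blue cap, 80 mm across, 185 mm tall, on the bench to the left of the rocker. Origin: centre of its underside.
- reagent_jar: a small amber jar with a white cap, 52 mm across, 75 mm tall, on the bench to the left of the rocker. Origin: centre of its underside.
- scissors: black-handled scissors, about 190 mm long, 8 mm thick, lying on the bench to the right of the rocker. Origin: at the pivot, underneath.
- tube_rack: an orange microtube rack, 80 x 150 x 33 mm, parked on the white stirring plate at the left. Origin: centre of its underside.

How it is judged:
On the way:
1. the tube has rolled about its own axis until its label faces down (it was rolled, not skidded) (angle between tube's own z axis and vertical above 2.4 rad), for 0.05 s.
At the end, for the whole second after the job is handed in: The tube lies at rest on the mat with the middle of its axis within 7 mm of the middle of the orange line (sideways), its axis within 0.12 rad of the line's direction and its middle within 75 mm of the line's middle (lengthwise) (y of tube in the frame of line_mid between -0.007 and 0.007 m and x of tube in the frame of line_mid between -0.075 and 0.075 m and angle between the x axis of tube and the x axis of line_mid, either way round below 0.12 rad and z of tube in the frame of line_mid between 0.015 and 0.022 m and linear speed of tube below 0.01 m/s); the robot touches nothing.
It fails at once if the tube is lifted more than 8 mm off the mat (z of tube in the frame of line_mid above 0.027 m).
It fails at once if the tube is sent rolling fast (over 0.3 m/s) (linear speed of tube above 0.3 m/s).
It fails at once if the glass tube is pressed hard (fingers on it with over 60 N) (contact force between the fingers and tube above 60 N).
It fails at once if the dish is moved more than 12 mm (distance of dish from where it was at the start of the episode above 0.012 m).
It fails at once if a bottle, the jar, the scissors or the tube rack is moved more than 20 mm (distance of any of wash_bottle, buffer_bottle, reagent_jar, scissors, tube_rack from where it was at the start of the episode above 0.02 m).
It also fails if it takes over 64 s, if anything falls off the work surface, if the arm or the gripper's body presses on something with over 40 N, if the wrist force passes 120 N, or if a joint passes its speed limit or range.

ROBOT

A 6-joint arm with a two-finger parallel gripper is mounted at the origin on the work surface. World frame = base frame: x ahead of the robot, y to its left, z up, the work surface at z = 0. Lengths are in m, angles in rad, forces in N, time in s.
With the tool pointing down it reaches from about 0.275 to 0.875 m from the base axis. Payload 12.5 kg.
Tool frame: the origin (TCP) lies at the very end of the fingers, on their centre line; the grasp point (between the pads) lies 19 mm behind it; x points along the fingers, y is the direction in which the jaws open and shut, and the axes are right-handed (so a half turn about x gives the same grasp; the last joint's range is limited). The gripper opens to 85 mm and grips with 20 to 120 N. Pads are 22 mm wide; open, the fingers measure 114 mm over their backs; the gripper's body (76 mm by 85 mm) begins 54 mm behind the grasp point. The pads swing forward as they close: fully open they stand 13 mm farther back than shut.
Start: joints at [-1.367, 0.351, 1.652, -0, 1.139, -0.085], TCP at [0.157, -0.527, 0.231] pointing down, gripper open.
Joint ranges: [-2.75, 2.75], [-0.79, 2.1], [0.01, 2.65], [-1.57, 4.71], [0.07, 3.14], [-2.87, 2.87]. Speed limits (rad/s): [2.22, 2.22, 2.79, 3.14, 3.14, 3.14].

INTERFACE

Orientations are given as a 3x3 rotation matrix whose columns are the frame's x, y, z axes.
In Python, from cell import robot gives the robot as it stands.
- The arm moves only by the tool move_arm, never from a script. Its argument "series" is one flat list of numbers, 7 for each row, row after row: the shift along the tool's x, y, z in mm, then the turn, a rotation vector about the tool's x, y, z in rad, then the opening, from 0 (shut) to 1 (fully open). A call has exactly 8 rows; each row is the pose to reach, as a shift and turn from the pose commanded when the call began, along the tool's axes at that moment; what a row does not reach only later rows make up. A row lasts 1/8 s, in which the tool goes at most 62.5 mm and 10.7 degrees, less where a joint would pass 70% of its speed; a pose out of reach is approached as far as the arm can. A call with a gripper value outside its range is refused whole. The fingers move at their own pace and stop on an object; the grip force is fixed at half the most. Time passes only in rows, so rows that repeat a pose let the fingers close, or fill a call up. It gives the time, the measured TCP pose, the force and the opening at its end, in the units of the state.
- robot.sense(): the state, without advancing time (a new reading comes with each control period).
- robot.camera(name): name is "scene" or "top"; returns a dict with "pixels" (400x640x3 uint8, red, green, blue), "depth" (400x640 float32, m along the optical axis (not along the pixel's ray), 0 where there is no reading), "K" (3x3 intrinsics, pixels), "dist_coeffs" ([k1, k2, p1, p2, k3] as OpenCV has them; the pictures are not rectified), "world_to_cam" (4x4, takes a point from world to camera coordinates). Camera axes: x right, y up, looking along -z (the intrinsics and any distortion apply to the point x, -y, -z); pixel columns grow to the right and rows downward; lengths in m; the calibration is good to about 2 mm. A picture is of the moment at which its call begins.
- robot.close_job(): hands the job in, once; it reports no verdict.
The state is a dict: "clock": time; "joint_pos": joint angles; "joint_vel": joint speeds; "joint_torque": joint torques, N m; "position": TCP position; "tool_rot": TCP orientation; "contact_force": force on the tool from outside, world axes, zero at the start; "moment": the same for the moment, N m; "width": finger opening in m.
Only numpy, scipy, OpenCV 4.12 (cv2) and the standard library are available. Lean on these libraries where they do the work, as an engineer would, in place of code of your own. Each camera call takes 0.05 s, during which the arm holds its last target.

## Working session

There is one attempt and no reset: what is moved stays moved. The work goes in short steps, Python scripts to look and compute and a tool call to move; the robot and the scene stay as the last step left them, time stands still between calls to the robot, and variables do not carry over. Pictures are saved under pics/ and viewed, and the job is handed in when it is done.

Besides the shell and the picture viewer there is one more tool, called as a command line: name --argument value ..., lists and objects as JSON in quotes. move_arm: Moves the arm, as the interface text tells. Its arguments: {"type":"object","properties":{"series":{"type":"array"}},"required":["series"]}

```bash
mkdir -p pics; ls; python3 - <<'E'
from cell import robot
import cv2,numpy as np,pickle
s=robot.sense(); print(s)
for n in("scene","top"):
    c=robot.camera(n); cv2.imwrite(f"pics/{n}0.png",c["pixels"][:,:,::-1]); pickle.dump(c,open(f"{n}0.pkl","wb")); print(n,c["K"],c["dist_coeffs"],c["world_to_cam"])
E
```

```text
pics
{'clock': 0.0, 'joint_pos': array([-1.36660151e+00,  3.51222237e-01,  1.65244532e+00,  1.86952327e-05,
        1.13908276e+00, -8.45544395e-02]), 'joint_vel': array([-9.36167081e-05,  8.83371333e-05, -4.15738960e-05,  5.69379066e-04,
       -2.44355403e-04,  3.44219142e-04]), 'joint_torque': array([-4.85373148e-04, -5.06101799e+01, -2.91404647e+01, -1.00755367e-04,
        4.50439591e-03,  1.34636068e-05]), 'position': array([ 0.15659897, -0.52688487,  0.23075802]), 'tool_rot': array([[-2.18121855e-04,  2.84745850e-01, -9.58603022e-01],
       [ 1.13705309e-03, -9.58602354e-01, -2.84745910e-01],
       [-9.99999330e-01, -1.15209184e-03, -1.14679026e-04]]), 'contact_force': array([-0.5057188 ,  0.17231894,  0.01966759]), 'moment': array([-0.01084654,  0.04377428,  0.01259435]), 'width': 0.08588736006483227}
scene [[460.83232397   0.         321.05663151]
 [  0.         460.83232397 203.66857498]
 [  0.           0.           1.        ]] [-0.08165746  0.          0.          0.          0.        ] [[-0.95733808  0.28863529 -0.01390959  0.45787902]
 [-0.20204819 -0.63418255  0.74631697  0.02223686]
 [ 0.2065922   0.71728806  0.66544535 -1.60748885]
 [ 0.          0.          0.          1.        ]]
top [[380.01530626   0.         317.79635463]
 [  0.         380.01530626 198.12194871]
 [  0.           0.           1.        ]] [0.00444932 0.         0.         0.         0.        ] [[-0.0288756  -0.99944664  0.01651127  0.0137552 ]
 [ 0.98204001 -0.02528385  0.186971   -0.47103296]
 [-0.18645006  0.02161363  0.98222667 -1.35452449]
 [ 0.          0.          0.          1.        ]]
```

View pics/scene0.png

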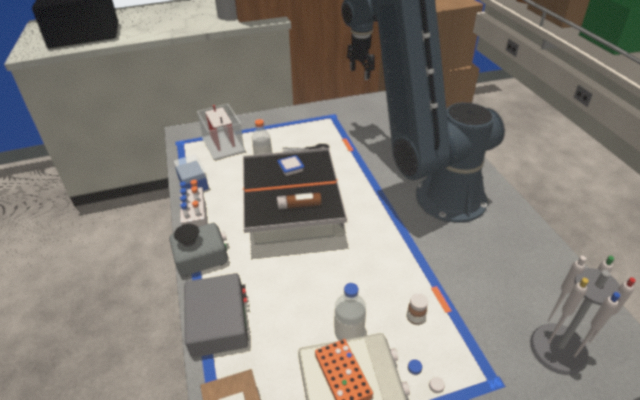

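View pics/top0.png

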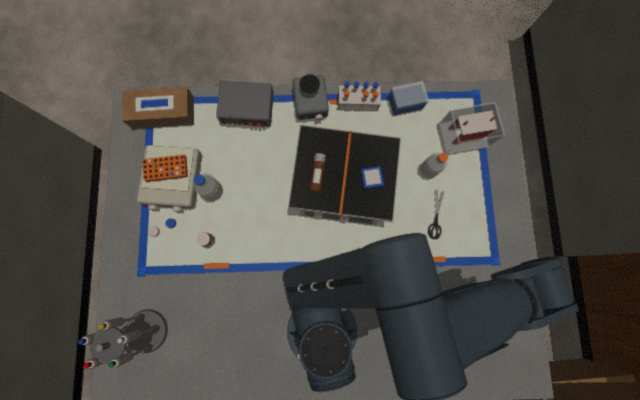

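The top view shows the orange line from about (349,133) to (342,213). The tube is to its left at about (318,171), cap up (away from the robot), and the dish is to its right at (373,177). Next I'll measure these positions.

```bash
cat > h.py <<'E'
import numpy as np,cv2
def ray(c,uv):
    uv=np.asarray(uv,float).reshape(-1,1,2)
    n=cv2.undistortPoints(uv,c["K"],np.array(c["dist_coeffs"])).reshape(-1,2)
    T=c["world_to_cam"];R=T[:3,:3];o=-R.T@T[:3,3]
    d=np.c_[n[:,0],-n[:,1],-np.ones(len(n))]@R
    return o,d
def plane(c,uv,z):
    o,d=ray(c,uv); return o+d*((z-o[2])/d[:,2])[:,None]
def proj(c,P):
    T=c["world_to_cam"];q=np.asarray(P).reshape(-1,3)@T[:3,:3].T+T[:3,3]
    q=q*[1,-1,-1]
    return cv2.projectPoints(q,np.zeros(3),np.zeros(3),c["K"],np.array(c["dist_coeffs"]))[0].reshape(-1,2)
E
python3 - <<'E'
import pickle,cv2,numpy as np
from h import *
for n,box in(("top",(280,115,410,230)),("scene",(230,140,355,260))):
    c=pickle.load(open(n+"0.pkl","rb"));p=c["pixels"]
    x0,y0,x1,y1=box
    im=cv2.resize(p[y0:y1,x0:x1,::-1],None,fx=6,fy=5 if n=="top" else 5,interpolation=cv2.INTER_NEAREST)
    cv2.imwrite(f"pics/{n}z.png",im)
    hsv=cv2.cvtColor(p,cv2.COLOR_RGB2HSV).astype(int)
    roi=np.zeros(p.shape[:2],bool);roi[y0:y1,x0:x1]=1
    o=roi&(hsv[...,0]<15)&(hsv[...,1]>120)&(hsv[...,2]>60)
    k,l,st,ce=cv2.connectedComponentsWithStats(o.astype(np.uint8))
    for i in range(1,k):
        if st[i,4]>15:
            ys,xs=np.nonzero(l==i);print(n,st[i],ce[i],hsv[ys,xs].mean(0))
            P=plane(c,np.c_[xs,ys],.116);m=P.mean(0);u,s,v=np.linalg.svd(P[:,:2]-m[:2]);print(m,v[0],P.min(0),P.max(0))
E
```

```text
top [339 131  13  85 312] [344.92307692 172.80769231] [ 11.99358974 186.76282051 117.46474359]
[ 0.54734756 -0.09629738  0.116     ] [-0.98744749  0.15794762] [ 0.39617277 -0.12434773  0.116     ] [ 0.70153093 -0.06937283  0.116     ]
top [314 161  10  13  66] [318.78787879 165.06060606] [ 12.1969697  163.78787879  82.48484848]
[ 0.57689628 -0.00450626  0.116     ] [-0.6584071 -0.752662 ] [ 0.54758085 -0.01969049  0.116     ] [0.59205763 0.01276439 0.116     ]
top [311 182  10   9  67] [315.2238806  186.14925373] [ 12.32835821 163.19402985  80.07462687]
[0.50062196 0.0102483  0.116     ] [0.16304817 0.98661811] [ 0.48647007 -0.0069598   0.116     ] [0.51592345 0.02532726 0.116     ]
scene [343 140   9  10  35] [347.2        144.74285714] [  8.71428571 147.         220.05714286]
[ 0.30065062 -0.258262    0.116     ] [-0.0160116   0.99987181] [ 0.29450148 -0.29149535  0.116     ] [ 0.30671033 -0.22887783  0.116     ]
scene [245 181  91  11 319] [289.60188088 185.90595611] [  9.28213166 148.05329154 149.51724138]
[ 0.55344321 -0.09509296  0.116     ] [ 0.98715108 -0.1597897 ] [ 0.40676764 -0.12388354  0.116     ] [ 0.69594826 -0.06556154  0.116     ]
scene [287 193  34  13 176] [303.59659091 199.73863636] [ 11.64204545 132.63068182 115.48863636]
[ 0.52837787 -0.01613182  0.116     ] [ 0.98805178 -0.15412226] [ 0.47475435 -0.04903489  0.116     ] [0.5772935  0.00914366 0.116     ]
```

```bash
ls pics
```

```text
scene0.png
scenez.png
top0.png
topz.png
```

View pics/topz.png

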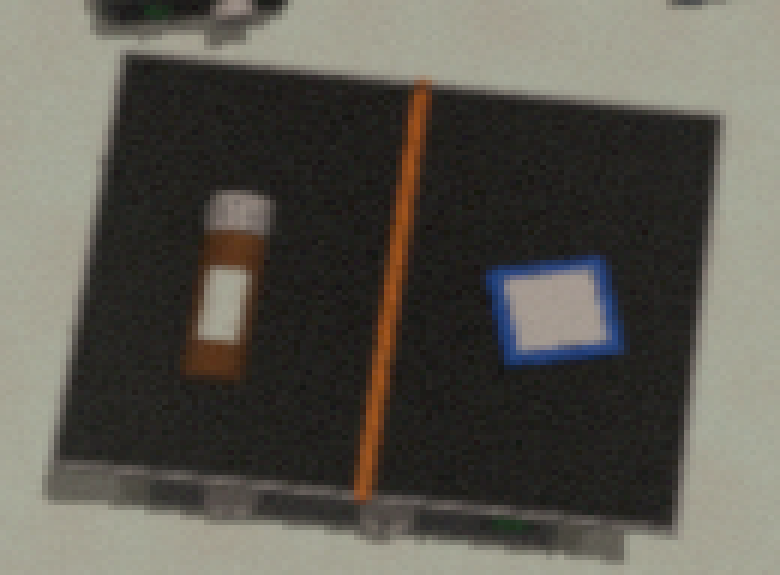

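View pics/scenez.png

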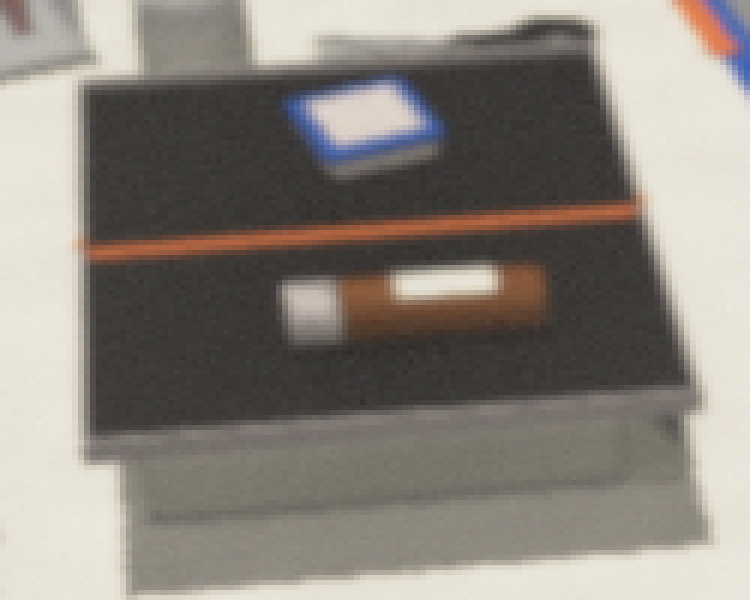

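```bash
cat > meas.py <<'E'
import pickle,cv2,numpy as np
from h import *
M=np.array([.5504,-.0960]);A=np.array([.9873,-.1589]);B=np.array([.1589,.9873]) # line dir, across(+y)
def tube(c,top):
    p=c["pixels"];g=p.max(2).astype(float)
    z=.135
    # rectify: sample plane z=.135 on mm grid in line frame
    xs=np.arange(-140,141)/1000.;ys=np.arange(-30,150)/1000.
    X,Y=np.meshgrid(xs,ys)
    W=M+X[...,None]*A+Y[...,None]*B
    uv=proj(c,np.c_[W.reshape(-1,2),np.full(X.size,z)]).astype(np.float32)
    return cv2.remap(p,uv[:,0].reshape(X.shape).copy(),uv[:,1].reshape(X.shape).copy(),cv2.INTER_LINEAR)
E
python3 - <<'E'
from meas import *
for n in("top","scene"):
    c=pickle.load(open(n+"0.pkl","rb"));im=tube(c,0)
    h=cv2.cvtColor(im,cv2.COLOR_RGB2HSV)
    m=(h[...,2]>62)
    m[:40]=0; m[135:]=0; m[:,:20]=0; m[:,260:]=0
    k,l,st,ce=cv2.connectedComponentsWithStats(m.astype(np.uint8)); i=1+st[1:,4].argmax()
    cn=cv2.findContours((l==i).astype(np.uint8),0,2)[0][0]
    (cx,cy),(w,hh),a=cv2.minAreaRect(cn);print(n,st[i],"center line frame mm",cx-140,cy-30,w,hh,a)
    cv2.imwrite(f"pics/{n}r.png",cv2.resize(np.vstack([im[...,::-1],cv2.cvtColor((l==i).astype(np.uint8)*255,cv2.COLOR_GRAY2BGR)]),None,fx=1.6,fy=1.6))
    # dish: blue
    b=(h[...,0]>105)&(h[...,0]<125)&(h[...,1]>150); print(b.sum())
    hs=cv2.cvtColor(c["pixels"],cv2.COLOR_RGB2HSV);b=(abs(hs[...,0].astype(int)-112)<12)&(hs[...,1]>120)
    if n=="top": b[:, :355]=0;b[:,390:]=0;b[:160]=0;b[195:]=0
    else: b[:150]=0;b[178:]=0;b[:,:270]=0;b[:,310:]=0
    y,x=np.nonzero(b);P=plane(c,np.c_[x,y],.14)[:,:2]-M;print("dish",(P@A).min(),(P@A).max(),(P@B).min(),(P@B).max())
E
```

```text
top [  58  106  135   29 3401] center line frame mm -15.0 90.0 28.0 134.0 90.0
0
dish -0.05485959335777335 0.029818681160134246 -0.1351378240575499 -0.053389370780811005
scene [  20   40  240   37 7685] center line frame mm -0.5 28.0 36.0 239.0 90.0
0
dish -0.04818428972087791 0.03240511443818543 -0.11211436243216041 -0.047474887346626166
```

View pics/topr.png

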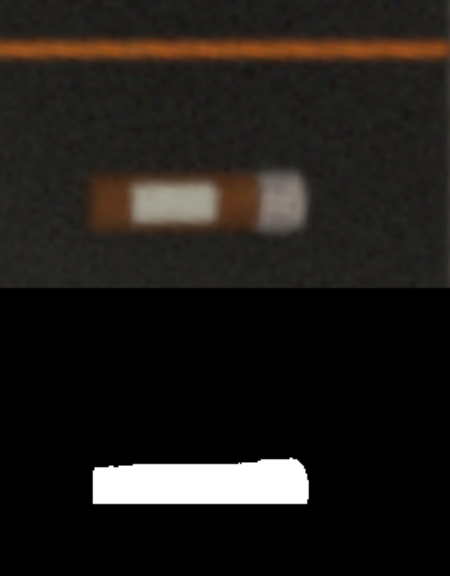

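View pics/scener.png

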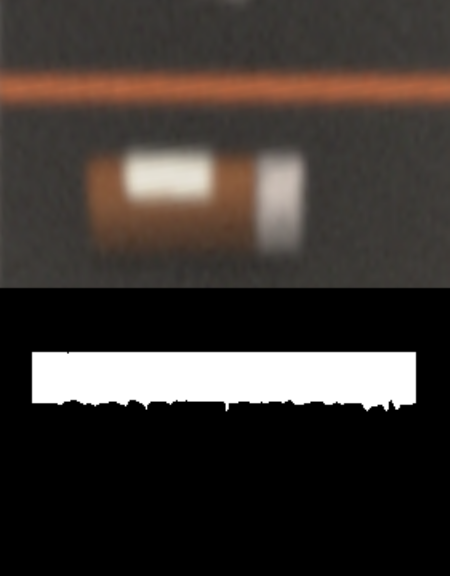

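```bash
cat >> meas.py <<'E'
def meas(c,n,ylo=-30,yhi=150):
    im=tube(c,0).astype(int); h=cv2.cvtColor(im.astype(np.uint8),cv2.COLOR_RGB2HSV)
    # amber/white glass: brown saturation or bright
    dark={"top":34,"scene":56}[n]
    m=((im.max(2)-dark)>28)
    m[:max(0,ylo+30)]=0;m[yhi+30:]=0;m[:,:25]=0;m[:,255:]=0
    m=cv2.morphologyEx(m.astype(np.uint8),cv2.MORPH_OPEN,np.ones((15,15)))
    k,l,st,ce=cv2.connectedComponentsWithStats(m); i=1+st[1:,4].argmax()
    Y,X=np.nonzero(l==i)
    xs=np.unique(X)[8:-8];mid=np.array([(Y[X==x].min()+Y[X==x].max())/2 for x in xs])
    f=np.polyfit(xs-140,mid-30,1);xc=(X.min()+X.max())/2-140
    return dict(xc=xc,y=np.polyval(f,xc),yaw=f[0],w=np.mean([np.ptp(Y[X==x]) for x in xs]),x0=X.min()-140,x1=X.max()-140)
E
python3 - <<'E'
from meas import *
for n in("top","scene"):
    c=pickle.load(open(n+"0.pkl","rb"));print(n,meas(c,n,40,145))
s=np.array
from h import *
for z in(.231,):print(M+A*-.012+B*.096)
E
```

```text
top {'xc': np.float64(-15.5), 'y': np.float64(95.8686440677966), 'yaw': np.float64(-0.014960612667492006), 'w': np.float64(32.61864406779661), 'x0': np.int64(-82), 'x1': np.int64(51)}
scene {'xc': np.float64(-17.5), 'y': np.float64(91.20081967213112), 'yaw': np.float64(0.028588564574170045), 'w': np.float64(54.02459016393443), 'x0': np.int64(-86), 'x1': np.int64(51)}
[0.5538068 0.0006876]
```

```bash
cat > goal.py <<'E'
import sys
from meas import *
from cell import robot
# args: x y (line frame mm) z(world mm) -> shift in tool axes from measured pose, and turn about tool x
def go(x,y,z,yaw=0):
    s=robot.sense();R=s["tool_rot"];P=np.r_[M+A*x/1000+B*y/1000,z/1000]
    d=R.T@(P-s["position"])*1000
    a=R[:,1];cur=np.arctan2(a[1],a[0]);tg=np.arctan2(A[1],A[0])+yaw
    q=s["position"][:2]-M
    print("t",s["clock"],"now line",np.round([q@A*1000,q@B*1000,s["position"][2]*1000],1),"shift",d.round(1),"turn x",round(-(tg-cur),3),"F",s["contact_force"].round(1),"w",s["width"])
if __name__=="__main__": go(*map(float,sys.argv[1:]))
E
python3 goal.py -16 103 250
```

```text
t 0.1 now line [-320.3 -488.   230.8] shift [ -18.7 -400.7 -530.5] turn x -1.122 F [-0.2 -0.1 -0.3] w 0.08549407111235979
```

move_arm --series '[-30,-20,-30,0,0,0,1,-30,-50,-70,-0.1,0,0,1,-30,-90,-115,-0.25,0,0,1,-30,-125,-160,-0.4,0,0,1,-30,-160,-210,-0.55,0,0,1,-30,-195,-255,-0.7,0,0,1,-30,-230,-300,-0.85,0,0,1,-30,-265,-350,-1.0,0,0,1]'

```text
clock: 1.1
position: [0.4174, -0.1718, 0.2613]
tool_rot: [[0.0, 0.962, -0.274], [-0.0, -0.274, -0.962], [-1.0, 0.0, 0.0]]
contact_force: [0.7, -0.4, 1.0]
width: 0.0859
```

```bash
python3 goal.py -16 103 230
```

```text
t 1.1 now line [-119.3  -96.   261.3] shift [  31.3   79.2 -209.8] turn x -0.118 F [ 0.7 -0.4  1. ] w 0.08585759438031548
```

move_arm --series '[0,12,-30,0,0,0,1,0,24,-60,-0.04,0,0,1,0,36,-95,-0.08,0,0,1,5,48,-130,-0.118,0,0,1,12,60,-165,-0.118,0,0,1,20,72,-195,-0.118,0,0,1,31,79,-210,-0.118,0,0,1,31,79,-210,-0.118,0,0,1]'

```text
clock: 2.1
position: [0.5506, 0.0064, 0.2291]
tool_rot: [[-0.002, 0.987, -0.162], [0.0, -0.162, -0.987], [-1.0, -0.002, 0.0]]
contact_force: [-0.5, -0.3, -0.3]
width: 0.0854
```

```bash
python3 goal.py -16 103 160; python3 - <<'E'
from cell import robot
import cv2
for n,(x0,y0,x1,y1) in(("top",(280,115,410,215)),("scene",(200,80,360,260))):
    p=robot.camera(n)["pixels"][y0:y1,x0:x1,::-1];f=600/p.shape[0] if n=="scene" else 6
    cv2.imwrite(f"pics/{n}1.png",cv2.resize(p,None,fx=f*.98,fy=f*.98))
E
```

```text
t 2.1 now line [-16.1 101.2 229.1] shift [69.1  0.2 -1.8] turn x -0.003 F [-0.5 -0.3 -0.3] w 0.08540797637969592
```

View pics/scene1.png

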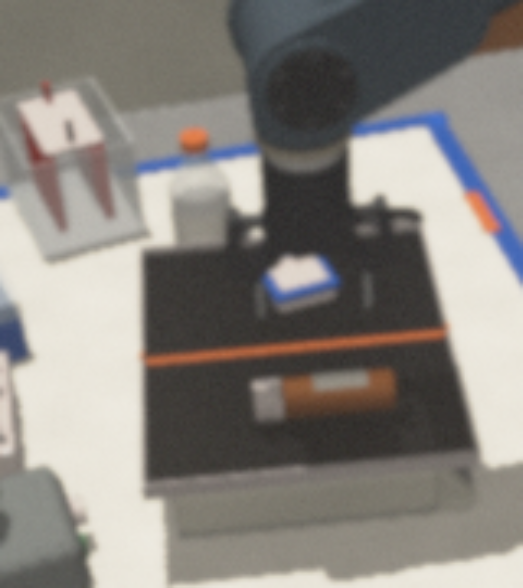

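View pics/top1.png

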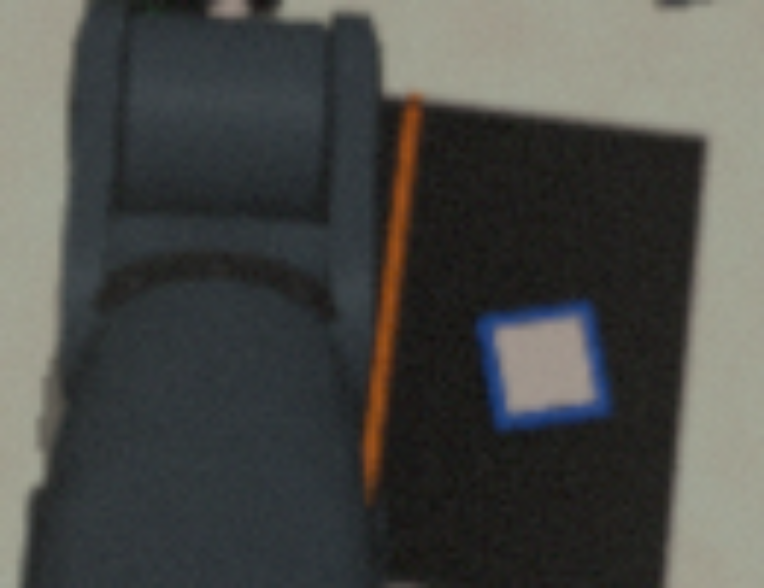

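move_arm --series '[10,0,0,0,0,0,1,25,0,0,0,0,0,1,40,0,0,0,0,0,1,55,0,0,0,0,0,1,65,0,0,0,0,0,1,69,0,0,0,0,0,1,71,0,0,0,0,0,1,71,0,0,0,0,0,1]'

```text
clock: 3.2
position: [0.5512, 0.0062, 0.1595]
tool_rot: [[0.0, 0.987, -0.163], [-0.0, -0.163, -0.987], [-1.0, 0.0, -0.0]]
contact_force: [-0.1, -0.5, 0.1]
width: 0.085
```

```bash
cat > look.py <<'E'
from cell import robot
import cv2,sys,pickle
n,tag=sys.argv[1:3]
x0,y0,x1,y1={"top":(280,115,410,215),"scene":(230,100,360,250)}[n]
c=robot.camera(n);pickle.dump(c,open(n+"L.pkl","wb"))
p=c["pixels"][y0:y1,x0:x1,::-1];f=590/p.shape[0]
cv2.imwrite(f"pics/{n}{tag}.png",cv2.resize(p,None,fx=f,fy=f,interpolation=cv2.INTER_CUBIC))
E
python3 goal.py -16 103 154; python3 look.py scene 2
```

```text
t 3.2 now line [-15.5 101.1 159.5] shift [ 5.5 -0.5 -1.9] turn x -0.004 F [-0.1 -0.5  0.1] w 0.08504447719785045
```

View pics/scene2.png

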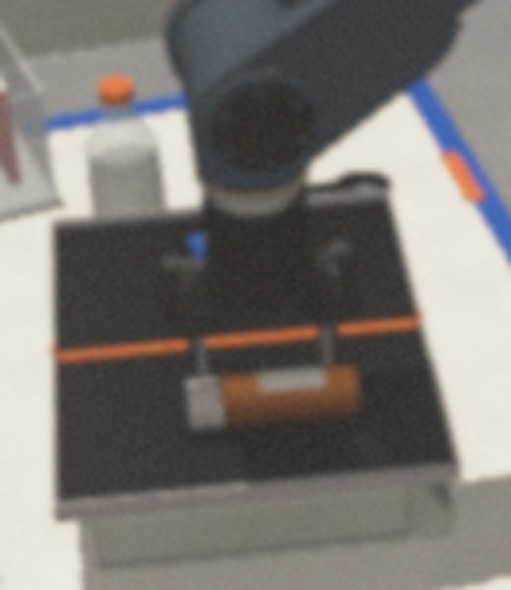

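move_arm --series '[0,-2,-1,0,0,0,1,1,-4,-2,0,0,0,1,2,-5,-2,0,0,0,1,3,-5,-2,0,0,0,1,4,-5,-2,0,0,0,1,5,-5,-2,0,0,0,1,6,-5,-2,0,0,0,1,6,-5,-2,0,0,0,1]'

```text
clock: 4.25
position: [0.5464, 0.009, 0.1532]
tool_rot: [[-0.0, 0.987, -0.163], [0.0, -0.163, -0.987], [-1.0, -0.0, 0.0]]
contact_force: [-0.2, 0.2, -0.0]
width: 0.0852
```

move_arm --series '[1,0,0,0,0,0,1,2,0,0,0,0,0,1,3,0,0,0,0,0,1,4,0,0,0,0,0,1,5,0,0,0,0,0,1,6,0,0,0,0,0,1,7,0,0,0,0,0,1,7,0,0,0,0,0,1]'

```text
clock: 5.25
position: [0.5464, 0.009, 0.1462]
tool_rot: [[-0.0, 0.987, -0.163], [0.0, -0.163, -0.987], [-1.0, -0.0, -0.0]]
contact_force: [0.0, 0.2, 0.0]
width: 0.0854
```

move_arm --series '[0.5,0,0,0,0,0,1,1,0,0,0,0,0,1,1.5,0,0,0,0,0,1,2,0,0,0,0,0,1,2.5,0,0,0,0,0,1,2.5,0,0,0,0,0,1,2.5,0,0,0,0,0,1,2.5,0,0,0,0,0,1]'

```text
clock: 6.25
position: [0.5464, 0.009, 0.1438]
tool_rot: [[0.0, 0.987, -0.163], [0.0, -0.163, -0.987], [-1.0, 0.0, -0.0]]
contact_force: [-0.7, -0.5, 0.3]
width: 0.0855
```

move_arm --series '[0.5,0,0,0,0,0,1,1,0,0,0,0,0,1,1.5,0,0,0,0,0,1,2,0,0,0,0,0,1,2.5,0,0,0,0,0,1,2.5,0,0,0,0,0,1,2.5,0,0,0,0,0,1,2.5,0,0,0,0,0,1]'

```text
clock: 7.25
position: [0.5464, 0.009, 0.1413]
tool_rot: [[0.0, 0.987, -0.163], [-0.0, -0.163, -0.987], [-1.0, 0.0, -0.0]]
contact_force: [0.1, -0.6, -1.2]
width: 0.0856
```

move_arm --series '[0.25,0,0,0,0,0,1,0.5,0,0,0,0,0,1,0.75,0,0,0,0,0,1,1,0,0,0,0,0,1,1,0,0,0,0,0,1,1,0,0,0,0,0,1,1,0,0,0,0,0,1,1,0,0,0,0,0,1]'

```text
clock: 8.25
position: [0.5465, 0.009, 0.1408]
tool_rot: [[0.0, 0.987, -0.163], [-0.0, -0.163, -0.987], [-1.0, 0.0, -0.0]]
contact_force: [-2.0, 0.6, 5.4]
width: 0.0853
```

```bash
python3 goal.py -16 103 140; python3 look.py scene 3
```

```text
t 8.25 now line [-20.5 103.1 140.8] shift [0.8 4.5 0.1] turn x -0.004 F [-2.   0.6  5.4] w 0.0852660985668535
```

View pics/scene3.png

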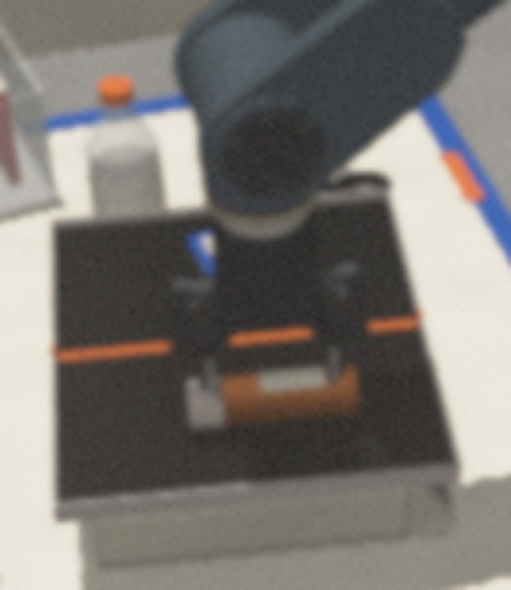

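Contact at 5 N. The scene picture shows both fingertips on the tube top, at about (209,375) and (335,360). First rolling stroke next.

move_arm --series '[0,0,3,0,0,0,1,0,0,8,0,0,0,1,0,0,14,0,0,0,1,0,0,20,0,0,0,1,0,0,25,0,0,0,1,0,0,29,0,0,0,1,0,0,30,0,0,0,1,0,0,30,0,0,0,1]'

```text
clock: 9.3
position: [0.5415, -0.0207, 0.1406]
tool_rot: [[0.0, 0.987, -0.163], [-0.0, -0.163, -0.987], [-1.0, 0.0, 0.0]]
contact_force: [-2.7, -0.0, 4.5]
width: 0.0853
```

```bash
python3 goal.py -16 103 140; python3 look.py scene 4
```

```text
t 9.3 now line [-20.8  72.9 140.6] shift [  0.6   4.6 -30.1] turn x -0.005 F [-2.7 -0.   4.5] w 0.0852620193528183
```

View pics/scene4.png

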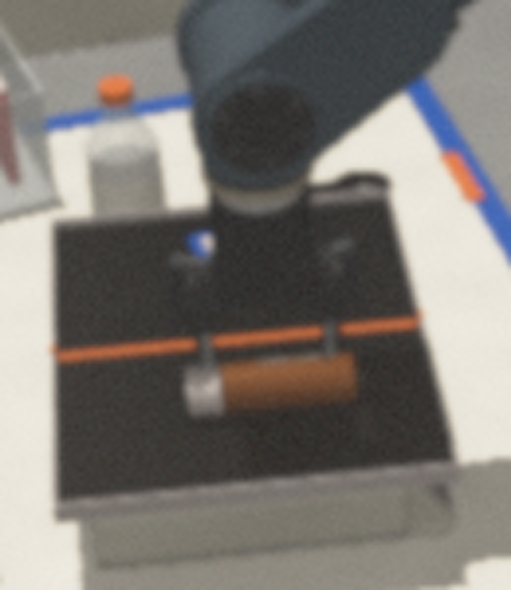

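move_arm --series '[-4,0,0,0,0,0,1,-7,0,-3,0,0,0,1,-7,0,-10,0,0,0,1,-7,0,-17,0,0,0,1,-5,0,-17,0,0,0,1,-2,0,-17,0,0,0,1,0,0,-17,0,0,0,1,0,0,-17,0,0,0,1]'

```text
clock: 10.35
position: [0.5443, -0.0039, 0.1407]
tool_rot: [[-0.0, 0.987, -0.163], [0.0, -0.163, -0.987], [-1.0, -0.0, -0.0]]
contact_force: [-2.4, 0.3, 5.2]
width: 0.0854
```

move_arm --series '[0,0,3,0,0,0,1,0,0,8,0,0,0,1,0,0,14,0,0,0,1,0,0,20,0,0,0,1,0,0,25,0,0,0,1,0,0,30,0,0,0,1,0,0,32,0,0,0,1,0,0,32,0,0,0,1]'

```text
clock: 11.35
position: [0.5389, -0.0357, 0.1407]
tool_rot: [[-0.0, 0.987, -0.164], [-0.0, -0.164, -0.987], [-1.0, -0.0, 0.0]]
contact_force: [-2.7, -0.6, 7.5]
width: 0.0854
```

```bash
python3 goal.py -16 103 140; python3 look.py scene 5
```

```text
t 11.35 now line [-21.   57.7 140.7] shift [  0.7   4.7 -45.3] turn x -0.005 F [-2.7 -0.6  7.5] w 0.08540027548044038
```

View pics/scene5.png

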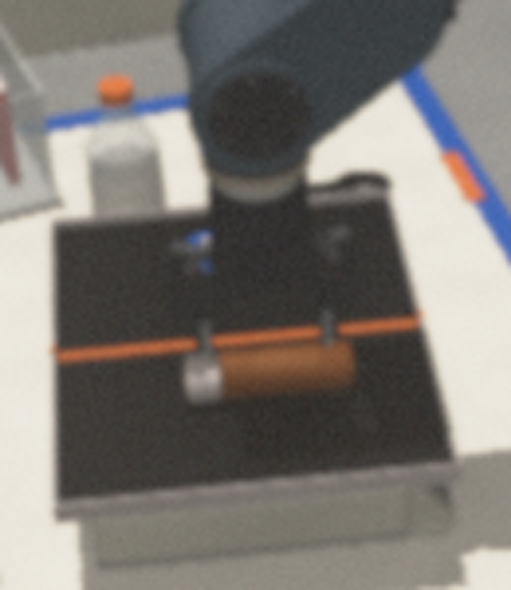

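The tube has rolled about 31 mm in total and is still parallel to the line. Two more cycles.

move_arm --series '[-4,0,0,0,0,0,1,-7,0,-3,0,0,0,1,-7,0,-10,0,0,0,1,-7,0,-16,0,0,0,1,-5,0,-16,0,0,0,1,-2,0,-16,0,0,0,1,0,0,-16,0,0,0,1,0,0,-16,0,0,0,1]'

```text
clock: 12.4
position: [0.5416, -0.0197, 0.1406]
tool_rot: [[-0.0, 0.987, -0.163], [0.0, -0.163, -0.987], [-1.0, -0.0, -0.0]]
contact_force: [-2.0, 1.1, 6.0]
width: 0.0854
```

move_arm --series '[0,0,3,0,0,0,1,0,0,8,0,0,0,1,0,0,14,0,0,0,1,0,0,20,0,0,0,1,0,0,25,0,0,0,1,0,0,30,0,0,0,1,0,0,32,0,0,0,1,0,0,32,0,0,0,1]'

```text
clock: 13.4
position: [0.5363, -0.0515, 0.1407]
tool_rot: [[-0.0, 0.987, -0.164], [-0.0, -0.164, -0.987], [-1.0, -0.0, 0.0]]
contact_force: [-4.4, -0.3, 7.3]
width: 0.0853
```

```bash
python3 goal.py -16 103 140; python3 look.py scene 6
```

```text
t 13.4 now line [-21.   41.7 140.7] shift [  0.7   4.8 -61.3] turn x -0.005 F [-4.4 -0.3  7.3] w 0.0852562487142437
```

View pics/scene6.png

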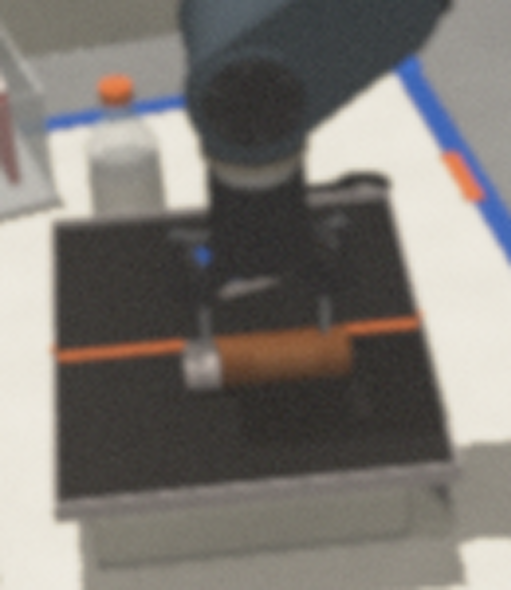

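move_arm --series '[-4,0,0,0,0,0,1,-7,0,-3,0,0,0,1,-7,0,-10,0,0,0,1,-7,0,-16,0,0,0,1,-5,0,-16,0,0,0,1,-2,0,-16,0,0,0,1,0,0,-16,0,0,0,1,0,0,-16,0,0,0,1]'

```text
clock: 14.45
position: [0.539, -0.0355, 0.1406]
tool_rot: [[-0.0, 0.987, -0.163], [0.0, -0.163, -0.987], [-1.0, -0.0, -0.0]]
contact_force: [-2.3, 0.4, 6.7]
width: 0.0854
```

move_arm --series '[0,0,3,0,0,0,1,0,0,8,0,0,0,1,0,0,14,0,0,0,1,0,0,20,0,0,0,1,0,0,25,0,0,0,1,0,0,30,0,0,0,1,0,0,32,0,0,0,1,0,0,32,0,0,0,1]'

```text
clock: 15.45
position: [0.5337, -0.0673, 0.1407]
tool_rot: [[-0.0, 0.987, -0.164], [-0.0, -0.164, -0.987], [-1.0, -0.0, 0.0]]
contact_force: [-5.0, 0.2, 7.6]
width: 0.0853
```

```bash
python3 goal.py -16 103 140; python3 look.py scene 7
```

```text
t 15.45 now line [-21.1  25.7 140.7] shift [  0.7   4.7 -77.3] turn x -0.005 F [-5.   0.2  7.6] w 0.08531444393221561
```

View pics/scene7.png

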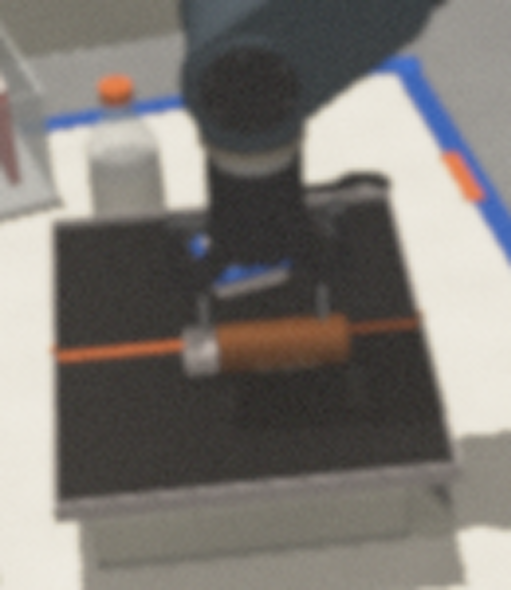

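move_arm --series '[-4,0,0,0,0,0,1,-7,0,-3,0,0,0,1,-7,0,-10,0,0,0,1,-7,0,-16,0,0,0,1,-5,0,-16,0,0,0,1,-2,0,-16,0,0,0,1,0,0,-16,0,0,0,1,0,0,-16,0,0,0,1]'

```text
clock: 16.5
position: [0.5364, -0.0513, 0.1406]
tool_rot: [[-0.0, 0.987, -0.163], [0.0, -0.163, -0.987], [-1.0, -0.0, -0.0]]
contact_force: [-1.2, 1.0, 5.0]
width: 0.0858
```

move_arm --series '[0,0,3,0,0,0,1,0,0,8,0,0,0,1,0,0,14,0,0,0,1,0,0,20,0,0,0,1,0,0,25,0,0,0,1,0,0,30,0,0,0,1,0,0,32,0,0,0,1,0,0,32,0,0,0,1]'

```text
clock: 17.5
position: [0.531, -0.083, 0.1406]
tool_rot: [[-0.0, 0.987, -0.164], [-0.0, -0.164, -0.987], [-1.0, -0.0, 0.0]]
contact_force: [-3.0, 1.9, 7.0]
width: 0.0857
```

move_arm --series '[-4,0,0,0,0,0,1,-10,0,0,0,0,0,1,-30,0,0,0,0,0,1,-60,0,0,0,0,0,1,-80,0,-40,0,0,0,1,-80,0,-100,0,0,0,1,-80,0,-150,0,0,0,1,-80,0,-160,0,0,0,1]'

```text
clock: 18.5
position: [0.5575, 0.0776, 0.2205]
tool_rot: [[0.0, 0.987, -0.16], [0.0, -0.16, -0.987], [-1.0, 0.0, -0.0]]
contact_force: [0.0, -0.7, -0.7]
width: 0.0855
```

```bash
python3 goal.py -16 16 220; python3 look.py scene 8; python3 look.py top 8
python3 - <<'E'
from meas import *
for n in("top","scene"):
    c=pickle.load(open(n+"L.pkl","rb"))
    im=tube(c,0);cv2.imwrite(f"pics/{n}r8.png",cv2.resize(im[...,::-1],None,fx=2.5,fy=2.5))
E
```

```text
t 18.5 now line [-20.6 172.6 220.5] shift [  0.4   4.9 156.5] turn x -0.002 F [ 0.  -0.7 -0.7] w 0.08551304680349595
```

View pics/scene8.png

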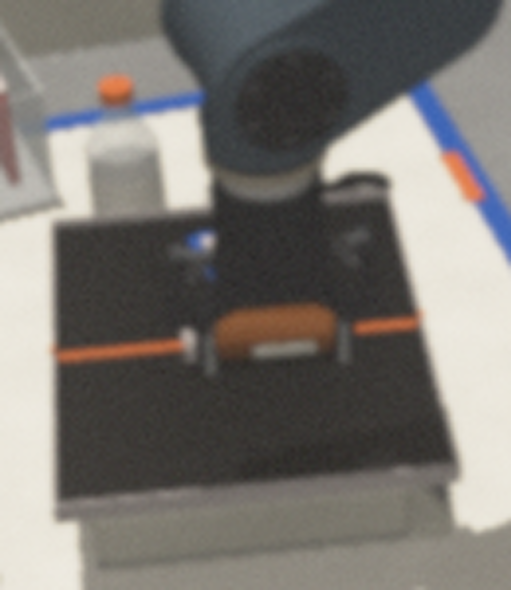

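View pics/top8.png

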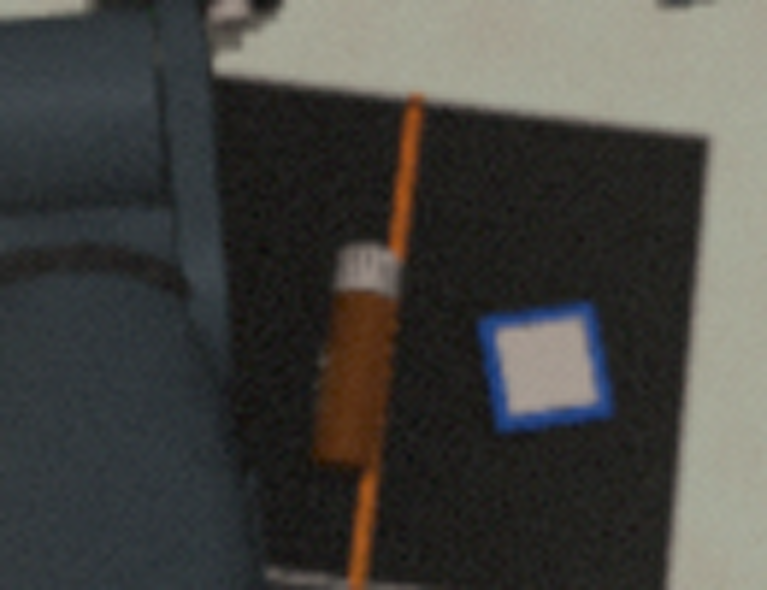

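The top view shows the tube at (360,355), parallel to the line and partly over its left side. The label has come round to the +y side. Measuring the remaining distance.

```bash
cat > fin.py <<'E'
from meas import *
import sys
c=pickle.load(open("topL.pkl","rb"))
im=tube(c,0).astype(int)
x0,x1=-75,40
def edges(xm):
    col=im[:,xm+140-4:xm+140+5].mean(1)
    return col
for xm in(-65,-50,-35,-20,-5,10,30):
    col=edges(xm); m=col.max(1)>58
    # largest run
    idx=np.nonzero(m)[0]; runs=np.split(idx,np.nonzero(np.diff(idx)>1)[0]+1)
    r=max(runs,key=len); print(xm,r[0]-30,r[-1]-30,"mid",(r[0]+r[-1])/2-30)
row=im[:,:].max(2)
for yy in map(int,sys.argv[1:]):
    r=np.nonzero(row[yy+30-3:yy+30+4].mean(0)>58)[0];print("len",yy,r.min()-140,r.max()-140)
E
python3 fin.py 14 22
python3 - <<'E'
# same estimator on the initial picture and the line, for calibration
from meas import *
c=pickle.load(open("top0.pkl","rb"));im=tube(c,0).astype(int)
for xm in(-65,-35,-5,10,30):
    m=im[:,xm+136:xm+145].mean(1).max(1)>58; idx=np.nonzero(m)[0]
    for r in np.split(idx,np.nonzero(np.diff(idx)>1)[0]+1): 
        if len(r)>4: print(xm,r[0]-30,r[-1]-30,(r[0]+r[-1])/2-30)
print(proj(c,np.r_[M,.135]),proj(c,np.r_[M,.116]))
E
```

```text
-65 -4 33 mid 14.5
-50 -3 34 mid 15.5
-35 -3 34 mid 15.5
-20 -3 34 mid 15.5
-5 -3 30 mid 13.5
10 -3 30 mid 13.5
30 -3 34 mid 15.5
len 14 -83 52
len 22 -83 51
-65 -6 7 0.5
-65 80 113 96.5
-35 -6 7 0.5
-35 79 113 96.0
-5 -6 7 0.5
-5 79 112 95.5
10 -6 7 0.5
10 79 111 95.0
30 -6 7 0.5
30 76 115 95.5
[[345.30807335 170.29161594]] [[344.8377135 171.6813141]]
```

move_arm --series '[0,0,50,0,0,0,1,0,0,100,0,0,0,1,0,0,140,0,0,0,1,10,0,149,0,0,0,1,30,0,149,0,0,0,1,55,0,149,0,0,0,1,68,0,149,0,0,0,1,72,0,149,0,0,0,1]'

```text
clock: 19.6
position: [0.5327, -0.0718, 0.1477]
tool_rot: [[-0.001, 0.987, -0.163], [0.0, -0.163, -0.987], [-1.0, -0.001, -0.0]]
contact_force: [-0.9, 0.6, 1.1]
width: 0.0852
```

move_arm --series '[2,0,0,0,0,0,1,4,0,0,0,0,0,1,6,0,0,0,0,0,1,7,0,0,0,0,0,1,7.5,0,0,0,0,0,1,8,0,0,0,0,0,1,8,0,0,0,0,0,1,8,0,0,0,0,0,1]'

```text
clock: 20.6
position: [0.5331, -0.0719, 0.1408]
tool_rot: [[0.0, 0.987, -0.163], [-0.0, -0.163, -0.987], [-1.0, 0.0, 0.0]]
contact_force: [-0.9, 0.6, 5.1]
width: 0.0855
```

```bash
python3 goal.py -20 -8 140;python3 look.py scene 9
```

```text
t 20.6 now line [-20.9  21.  140.8] shift [ 0.8  1.  29. ] turn x -0.004 F [-0.9  0.6  5.1] w 0.08545276664980625
```

View pics/scene9.png

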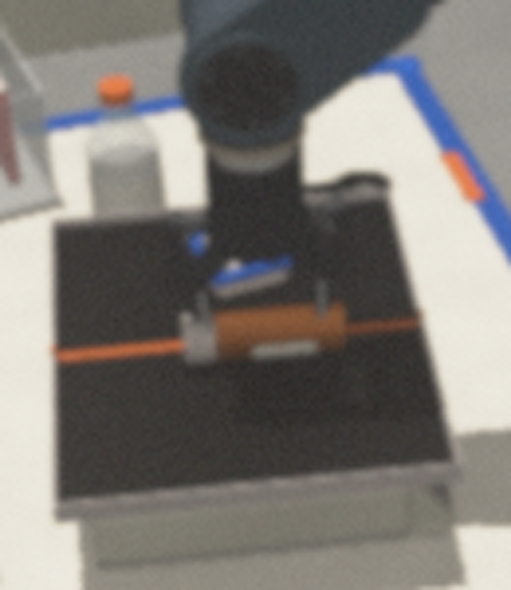

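Contact is back at 5 N. The last stroke is 31 mm at the tip, which should move the tube 15.5 mm.

move_arm --series '[0,0,3,0,0,0,1,0,0,8,0,0,0,1,0,0,14,0,0,0,1,0,0,20,0,0,0,1,0,0,25,0,0,0,1,0,0,29,0,0,0,1,0,0,31,0,0,0,1,0,0,31,0,0,0,1]'

```text
clock: 21.65
position: [0.528, -0.1025, 0.1403]
tool_rot: [[0.0, 0.987, -0.163], [-0.0, -0.163, -0.987], [-1.0, 0.0, 0.0]]
contact_force: [-1.3, 0.2, 3.6]
width: 0.0852
```

move_arm --series '[-2,0,0,0,0,0,1,-10,0,0,0,0,0,1,-30,0,0,0,0,0,1,-60,0,0,0,0,0,1,-90,0,-40,0,0,0,1,-100,0,-100,0,0,0,1,-100,0,-150,0,0,0,1,-100,0,-200,0,0,0,1]'

```text
clock: 22.65
position: [0.5607, 0.0967, 0.2411]
tool_rot: [[0.001, 0.987, -0.163], [0.0, -0.163, -0.987], [-1.0, 0.001, -0.0]]
contact_force: [-0.2, 0.4, -0.1]
width: 0.0854
```

```bash
python3 goal.py -20 -8 140; python3 look.py scene 10; python3 look.py top 10; python3 fin.py 0 8
```

```text
t 22.65 now line [-20.4 191.9 241.1] shift [101.    1.1 199.9] turn x -0.004 F [-0.2  0.4 -0.1] w 0.08538268633212645
-65 -15 17 mid 1.0
-50 -15 21 mid 3.0
-35 -15 21 mid 3.0
-20 -16 21 mid 2.5
-5 -16 18 mid 1.0
10 -16 15 mid -0.5
30 -19 19 mid 0.0
len 0 -140 140
len 8 -115 140
```

View pics/scene10.png

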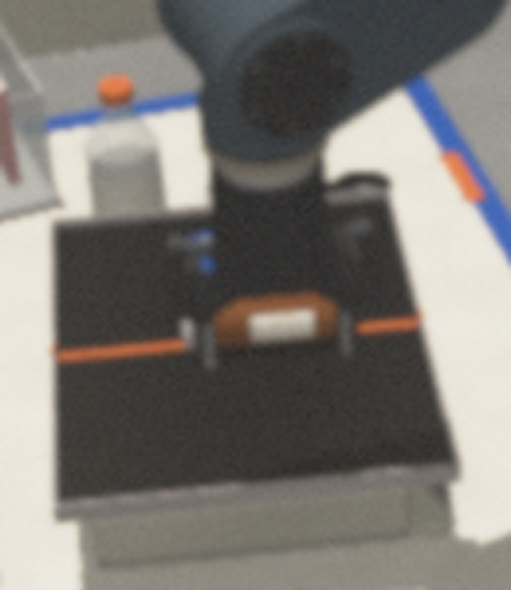

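View pics/top10.png

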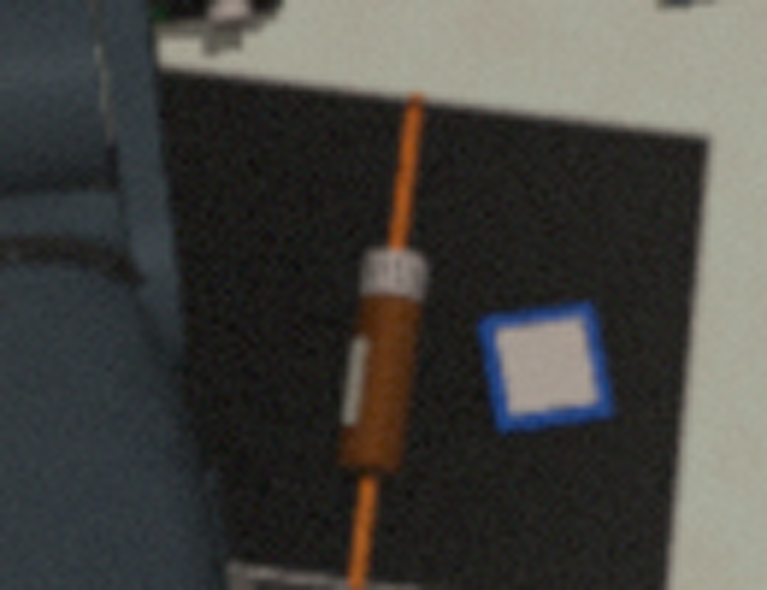

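The top view shows the line entering at the middle of the cap, about (398,250), and leaving at the middle of the bottom end, about (370,472). The tube is about 1 mm off centre, the hand is clear and the dish hasn't moved. Handing in.

```bash
python3 -c "
from cell import robot
print(robot.close_job())"
```

```text
the job is handed in; nothing more can be done
None
```

The amber tube now lies along the orange line, and I handed the job in at about 23 s; it reports no verdict.

I rolled the tube about 95 mm in six light strokes of the open fingertips across its top. The vertical force read at the end of each move was 3.6–7.6 N. The label went over the far side, underneath and part way back up the near side, so the tube rolled rather than skidded.

**Last checks from the top view:**
- **Sideways:** the tube's middle is about 1–2 mm from the line's middle. The slices along it read from -0.5 to +3 mm, and the higher ones take in the bright label edge.
- **Angle:** it looks parallel to the line, within about 0.03 rad.
- **Lengthwise:** its middle is about 16 mm from the line's middle. I measured this one stroke earlier, because the line running past both ends spoiled the final length reading.
- **Surroundings:** the dish looks unmoved, the fingers are clear and the force reads zero. I did not measure the bottles, jar, scissors or rack again; the hand stayed above or away from them.

The two cameras disagreed by about 2 mm on where the line is, so I judged the tube against the line in the top view alone. In the scene view the gripper partly hid the tube, so that picture gave no second measurement.

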